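Swap the sample cell in the glaze light reader

TASK

The sample cell with the orange cap has been measured: take it out of the light reader and drop it in the wire basket. Then put the blue-capped cell from the plaster bat into the reader's empty well, fully down and upright, with its clear windows facing the lamp and the detector so that the light passes through. Leave the yellow-capped cell, the two jars and the clay cup standing where they are.

Things in the scene. Friction and masses are not known exactly. Their poses are not given: they have to be found in the camera images.
- finished_cell_mid (a point): centre, half-way up, of the finished cell (orange cap), which starts seated in the reader's well. All cells: 95 mm tall, about 0.08 kg; black body 36 mm square from the underside to 58 mm up, then the cap, 30 mm square, its middle 29 mm above this point. z up; clear windows on the +y and -y faces, black ribbed sides on +x and -x; a white line on the cap's top runs along y, window to window
- next_cell_mid (a point): centre of the next sample cell, with a blue cap, same shape and axes as the finished cell (clear windows on its +y and -y faces, black ribbed sides on +x and -x, white line on the cap from window to window); it starts upright on the plaster bat, turned any way; the two ways round (half a turn apart) are equally good
- kept_cell_mid (a point): centre of another sample cell, with a yellow cap, same shape; it stands on the plaster bat too, beside the next cell (the two can stand either way about), to be left alone
- reader_seat (a point): centre of the floor of the reader's square well, 12 mm above the table; axes as the reader's, light path along y. The well is a hole 39 x 39 mm, sides along x and y, 18 mm deep, upper 3 mm chamfered, in a black block 62 x 62 mm whose top is 30 mm above the table. A seated cell stands on this point
- reader: light reader, fixed; origin under its middle at table height, z up. Grey base plate 95 x 212 mm (x by y), 12 mm high. Light runs along y over the well: white lamp housing at y = +70 to +104 mm, 100 mm high; black detector housing at y = -70 to -104 mm, 66 mm high; both 60 mm wide in x, with a lens standing out to 64 mm from the middle; a yellow line on the base marks the path
- bat: round plaster bat, 200 mm across, 20 mm thick, fixed on the table; origin at the centre of its underside. The next cell, the kept cell and the blue jar stand on it; the cells' places are about 90 mm apart
- basket_in (a point): centre of the inner floor of the wire basket (4 mm above the table), fixed on the table: outside 170 mm along x, 124 mm along y, 70 mm high, walls 4 mm; open at the top; the finished cell may stand, lie or lean in it
- blue_jar: blue oxide jar with a black lid, 54 mm across, 74 mm tall, origin at the centre of its underside; stands on the bat about 62 mm from the bat's centre, to one side between the two cells; leave alone
- brown_jar: brown oxide jar with a white lid, 58 mm across, 80 mm tall, origin at the centre of its underside; stands on the table about 110 mm from the well on the reader's -x side; leave alone
- clay_cup: red-clay cup, 69 mm across, 85 mm tall, origin at the centre of its underside; stands on the table about 115 mm from the well on the reader's +x side; leave alone
There are look-alikes about, which are no part of the job. What is shaped like the part that bears next_cell_mid but red is not meant.

How it is judged:
By the outcome, as a careful person would: the job done as asked, in the order asked, and still so for the second after the job is handed in, with the robot touching nothing.
It also fails if it takes over 59 s, if anything falls off the work surface, if the arm or the gripper's body presses on something with over 40 N, if the wrist force passes 120 N, or if a joint passes its speed limit or range.

ROBOT

A 6-joint arm with a two-finger parallel gripper is mounted at the origin on a cart in front of the work surface, level with it; the furniture and walls round the work are solid. World frame = base frame: x ahead of the robot, y to its left, z up, the work surface at z = 0. Lengths are in mm, angles in rad, forces in N, time in s.
With the tool pointing down it reaches from about 275 to 1000 mm from the base axis. Payload 8.4 kg.
Tool frame: the origin (TCP) lies midway between the tips of the shut fingers; the grasp point (between the pads) lies 19 mm behind it; z points along the fingers, y is the line along which they close (so a half turn about z gives the same grasp; the last joint's range is limited). The gripper opens to 85 mm and grips with 20 to 120 N. Pads are 22 mm wide; open, the fingers measure 114 mm over their backs; the gripper's body (76 mm by 85 mm) begins 54 mm behind the grasp point. The pads swing forward as they close: fully open they stand 13 mm farther back than shut.
Start: joints at [-1.185, 0.353, 1.633, -0, 1.155, -0.002], TCP at [236.344, -578.592, 191.681] pointing down, gripper open.
Joint ranges: [-2.63, 2.63], [-0.92, 2.1], [0.06, 2.66], [-1.3, 4.44], [0, 2.69], [-3.02, 3.02]. Speed limits (rad/s): [2.22, 2.22, 2.79, 3.14, 3.14, 3.14].

INTERFACE

Orientations are given as [roll, pitch, yaw] about the fixed x, y, z axes, in that order (R = Rz(yaw) Ry(pitch) Rx(roll)).
In Python, from rig import r gives the robot as it stands.
- The arm moves only by the tool servo_tool, never from a script. Its argument "deltas" is a list of rows, each an object of numbers: "x", "y", "z": the shift along the world's x, y, z in mm; "rx", "ry", "rz": the turn, a rotation vector about the world's x, y, z in rad; "gripper": the gripper's target within -1 to 1 (fully open at 1, half-way at 0, shut at -1). A call has 1 to 10 rows; each row is the pose to reach, as a shift and turn from the pose commanded when the call began; what a row does not reach only later rows make up. A row lasts 1/10 s, in which the tool goes at most 50 mm and 8.59 degrees, less where a joint would pass 70% of its speed; a pose out of reach is approached as far as the arm can. A call with a gripper value outside its range is refused whole. The fingers move at their own pace and stop on an object; "newtons" is the grip in N (left out, the last holds). Time passes only in rows, so rows that repeat a pose let the fingers close. It gives the time, the measured TCP pose, the force, the opening and the grip force at its end, in the units of the state.
- r.sense(): the state, without advancing time (a new reading comes with each control period).
- r.grab_frame(name): name is "scene" or "top"; returns the picture (420x560x3 uint8, blue, green, red); there is no depth.
- r.camera_params(name): a dict with "mtx" (3x3 intrinsics, pixels), "D" ([k1, k2, p1, p2, k3] as OpenCV has them; the pictures are not rectified), "eye" and "orientation" of the camera in the world. Camera axes: x right, y down, z forward; pixel columns grow to the right and rows downward; lengths in mm; the calibration is good to about 2 mm. A picture is of the moment at which its call begins. camera_params takes no time and is no camera call.
- r.sign_off(): hands the job in; it is judged then, once.
Trained networks look in the newest picture that a camera, given by its name, has taken for a name from the list of things; names that differ only in an ending like _2 or _b are one class to them, and where a whole thing is asked for, a point or a joint stands for the part that bears it (a point fixed in the world has none). Each returns a list of dicts, best first, with "conf" (0 to 1); they miss things now and then, are a little off and sometimes report something else, mostly with a low value. They report only what shows in the picture. A call takes as long as a camera call. They do not tell look-alikes from the thing itself.
- r.recognise(name, camera): "box" ([left, top, width, height] in pixels, round what is visible of it).
The state is a dict: "clock": time; "qpos": joint angles; "qvel": joint speeds; "joint_efforts": joint torques, N m; "eef_pos": TCP position; "tcp_rot": TCP orientation; "contact_force": force on the tool from outside, world axes, zero at the start; "wrist_torque": the same for the moment, N m; "opening": opening from 0.0 (shut) to 1.0 (fully open); "grasp_force": force on a finger pad.
Only numpy, scipy, OpenCV 4.12 (cv2) and the standard library are available. Lean on these libraries where they do the work, as an engineer would, in place of code of your own. Each camera call takes 0.05 s, during which the arm holds its last target. There are 200 camera calls.

## Working session

There is one attempt and no reset: what is moved stays moved. The work goes in short steps, Python scripts to look and compute and a tool call to move; the robot and the scene stay as the last step left them, time stands still between calls to the robot, and variables do not carry over. Pictures are saved under pics/ and viewed, at most 10 in all, crops included, and the job is handed in when it is done.

Besides the shell and the picture viewer there is one more tool, called after "Request:" as name(argument=value, ...), one argument or row to a line, values as JSON. servo_tool: Moves the arm, as the interface text tells. Its arguments: {"type":"object","properties":{"deltas":{"type":"array","items":{"type":"object","properties":{"x":{"type":"number"},"y":{"type":"number"},"z":{"type":"number"},"rx":{"type":"number"},"ry":{"type":"number"},"rz":{"type":"number"},"gripper":{"type":"number"}}}},"newtons":{"type":"number"}},"required":["deltas"]}

```bash
ls; mkdir -p pics; python3 - <<'E'
from rig import r
import cv2
for n in("scene","top"):
    cv2.imwrite(f"pics/{n}0.png",r.grab_frame(n)); print(n,r.camera_params(n))
s=r.sense();print(s['clock'],s['eef_pos'],s['tcp_rot'],s['opening'])
E
```

```text
pics
scene {'mtx': array([[430.42804972,   0.        , 282.96112626],
       [  0.        , 430.42804972, 204.33075694],
       [  0.        ,   0.        ,   1.        ]]), 'D': array([-0.02066873,  0.        ,  0.        ,  0.        ,  0.        ]), 'eye': array([ 75.65776065, 518.33529005, 710.85775232]), 'orientation': array([-2.35732583,  0.00546074, -2.28880895])}
top {'mtx': array([[385.45998782,   0.        , 281.59469221],
       [  0.        , 385.45998782, 209.11207706],
       [  0.        ,   0.        ,   1.        ]]), 'D': array([-0.1071519,  0.       ,  0.       ,  0.       ,  0.       ]), 'eye': array([436.68910292,  97.41845255, 930.01002093]), 'orientation': array([-3.01769211e+00,  7.06663864e-04, -1.57072191e+00])}
0.1 [ 236.16326485 -578.15752315  191.03995222] [-3.14034046e+00 -1.06239517e-05  3.87795310e-01] 0.999227000317447
```

View pics/scene0.png

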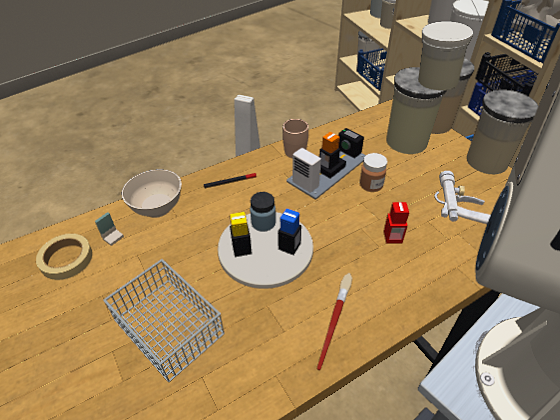

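View pics/top0.png

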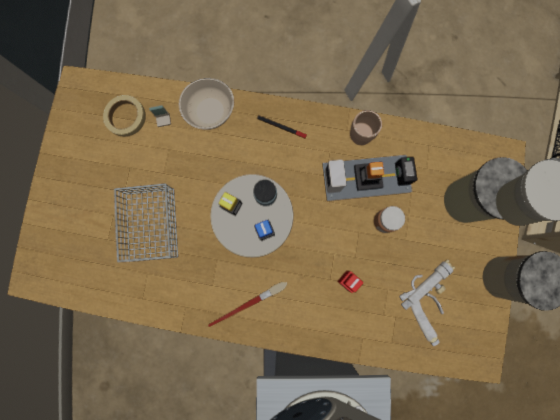

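The pictures show the orange-capped cell in the reader at top (375,170), blue cap at (264,230), yellow at (230,203), basket at (146,222), and the red look-alike at (351,282). I'll zoom in for measurement.

```bash
cat > h.py <<'E'
import numpy as np,cv2
from scipy.spatial.transform import Rotation as R
from rig import r
def cam(n):
    c=r.camera_params(n); return c['mtx'],c['D'],c['eye'],R.from_euler('xyz',c['orientation']).as_matrix()
def toplane(n,uv,z):
    K,D,e,Q=cam(n); p=cv2.undistortPoints(np.array(uv,float).reshape(-1,1,2),K,D).reshape(-1,2)
    d=np.c_[p,np.ones(len(p))]@Q.T
    return e+d*((z-e[2])/d[:,2])[:,None]
def proj(n,P):
    K,D,e,Q=cam(n); return cv2.projectPoints(np.array(P,float).reshape(-1,3),cv2.Rodrigues(Q.T)[0],-Q.T@e,K,D)[0].reshape(-1,2)
def crop(im,x,y,w,h,s): return cv2.resize(im[y:y+h,x:x+w],None,fx=s,fy=s,interpolation=cv2.INTER_CUBIC)
E
python3 - <<'E'
from h import *
t=cv2.imread('pics/top0.png');s=cv2.imread('pics/scene0.png')
a=np.hstack([crop(t,315,145,110,60,7)]); b=crop(t,210,170,80,72,7)[:, :]
b=crop(t,215,175,64,72,5); c=crop(s,285,120,84,72,5)
cv2.imwrite('pics/c1.png',a); cv2.imwrite('pics/c2.png',np.hstack([b,c]))
print(toplane('top',[[375,170],[264,228],[229,202]],105))
print(toplane('top',[[146,222]],4), toplane('top',[[116,188],[171,184],[178,260],[117,263]],70))
for n in['reader','finished_cell_mid','next_cell_mid']:
  for k in('top','scene'):print(n,k,[(np.round(d['box'],1),d['conf']) for d in r.recognise(n,k)])
E
```

```text
[[ 626.17516917 -107.55225472  105.        ]
 [ 498.60992887  135.74445507  105.        ]
 [ 554.96323845  211.95502503  105.        ]]
[[520.26342742 429.60435718   4.        ]] [[593.01563977 481.11721139  70.        ]
 [601.72351445 351.19443526  70.        ]
 [429.23730942 329.45102142  70.        ]
 [421.02280783 470.155061    70.        ]]
reader top [(array([320.9, 157.4,  93. ,  42.8]), 0.68)]
reader scene [(array([284.8, 128.7,  79.7,  69.8]), 0.9)]
finished_cell_mid top [(array([360.5, 159.8,  23.7,  25.6]), 0.63)]
finished_cell_mid scene [(array([315.2, 133.2,  24.3,  34. ]), 0.7), (array([280.5, 116.8,  25.9,  42.1]), 0.39), (array([226.8, 213.9,  23.8,  40. ]), 0.21)]
next_cell_mid top [(array([256.3, 219.5,  18.5,  19.7]), 0.87), (array([338.5, 267.5,  25.8,  24.9]), 0.82)]
next_cell_mid scene [(array([278.3, 208.1,  22.4,  48.9]), 0.63), (array([384.8, 200.9,  24.3,  44.6]), 0.63)]
```

View pics/c1.png

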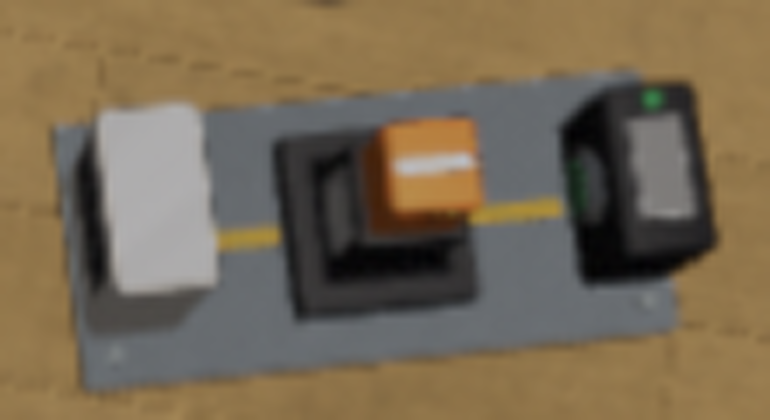

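View pics/c2.png

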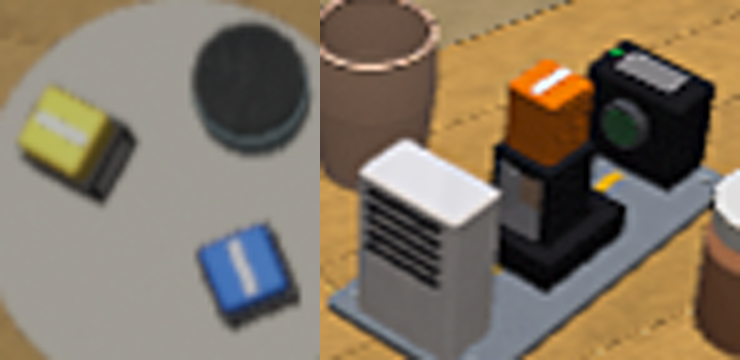

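The crops give the reader: base plate corners at c1 (55,127), (635,70), (675,325), (85,390), lamp top, orange cap top at (383,125)–(483,213), and blue cap top at c2 (200,252), (265,225), (292,285), (225,315). Next I fit the poses.

```bash
python3 - <<'E'
from h import *
from scipy.optimize import least_squares
f=lambda L,ox,oy,s,dx=0:[((u-dx+.5)/s-.5+ox,(v+.5)/s-.5+oy) for u,v in L]
T=lambda L:f(L,315,145,7)
B=lambda L:f(L,215,175,5)
S=lambda L:f(L,285,120,5,320)
def fit(obs,p0):
    def res(p):
        c,s=np.cos(p[2]),np.sin(p[2]);o=[]
        for n,P,uv in obs:
            P=np.array(P,float);W=np.c_[p[0]+c*P[:,0]-s*P[:,1],p[1]+s*P[:,0]+c*P[:,1],P[:,2]]
            o.append(proj(n,W)-np.array(uv))
        return np.vstack(o).ravel()
    q=least_squares(res,p0); print(np.round(q.x,3),'res px',np.round(q.fun.reshape(-1,2),1).tolist()); return q.x
rect=lambda x0,x1,y0,y1,z:[(x1,y1,z),(x1,y0,z),(x0,y0,z),(x0,y1,z)]
base=('top',rect(-47.5,47.5,-106,106,12),T([(55,127),(635,70),(675,325),(85,390)]))
lamp=('top',rect(-30,30,70,104,100),T([(100,107),(195,102),(217,286),(118,293)]))
capT=('top',rect(-15,15,-15,15,107),T([(383,127),(475,118),(483,205),(393,213)]))
blk=('top',[(31,31,30),(-31,31,30),(-31,-31,30)],T([(278,143),(298,318),(475,300)]))
lampS=('scene',rect(-30,30,70,104,100),S([(360,175),(405,140),(498,193),(452,230)]))
capS=('scene',rect(-15,15,-15,15,107),S([(510,88),(545,62),(592,78),(556,108)]))
p=[625,-108,0]
for o in ([base],[lamp],[capT],[blk],[base,lamp,blk],[lampS],[capS],[base,lamp,blk,capT,lampS]):fit(o,p)
print('blue');fit([('top',rect(-15,15,-15,15,115),B([(200,252),(265,225),(292,285),(225,315)]))],[498,136,0.3])
print('yellow');fit([('top',rect(-15,15,-15,15,115),B([(37,88),(110,120),(82,178),(20,143)]))],[555,212,-0.4])
t=cv2.imread('pics/scene0.png');cv2.imwrite('pics/c3.png',crop(t,270,195,50,64,9))
q=r.sense();print(q['clock'],q['eef_pos'])
E
```

```text
[ 6.30188e+02 -1.09788e+02  1.08000e-01] res px [[-1.0, -0.3], [0.7, -0.7], [0.8, 0.5], [-0.5, 0.4]]
[ 6.28106e+02 -1.10916e+02  8.20000e-02] res px [[-0.8, 0.1], [0.9, -0.3], [0.6, -0.0], [-0.7, 0.2]]
[ 6.29720e+02 -1.10565e+02  8.20000e-02] res px [[-0.3, -0.6], [-0.0, -0.3], [0.4, 0.5], [-0.1, 0.4]]
[ 6.28271e+02 -1.09501e+02  9.60000e-02] res px [[-0.3, -0.3], [0.0, 0.1], [0.3, 0.2]]
[ 6.29612e+02 -1.10085e+02  1.03000e-01] res px [[-0.8, -0.3], [0.9, -0.2], [0.9, 1.0], [-0.5, 0.4], [-1.3, 0.5], [0.3, -0.3], [0.5, -0.1], [-0.6, 0.5], [-0.1, -0.7], [0.3, -0.4], [0.6, -0.4]]
[ 6.24313e+02 -1.06766e+02  8.10000e-02] res px [[-1.2, -0.6], [-0.1, -0.2], [1.1, 0.5], [0.2, 0.2]]
[ 6.27327e+02 -1.08448e+02  1.60000e-01] res px [[-0.8, -0.3], [-0.4, -0.9], [0.6, 0.6], [0.5, 0.6]]
[ 6.29359e+02 -1.09821e+02  1.05000e-01] res px [[-0.9, -0.1], [0.8, -0.2], [0.8, 1.0], [-0.5, 0.6], [-1.5, 0.7], [0.1, -0.1], [0.5, 0.1], [-0.7, 0.7], [-0.3, -0.6], [0.3, -0.3], [0.5, -0.3], [-0.7, -0.3], [-0.5, -0.3], [0.2, 0.5], [-0.3, 0.7], [-1.1, -1.6], [-0.3, -1.4], [1.2, -0.9], [0.7, -1.2]]
blue
[4.96934e+02 1.35917e+02 4.07000e-01] res px [[-0.2, -0.3], [-0.2, -0.4], [-0.0, 0.5], [0.3, 0.1]]
yellow
[ 5.55625e+02  2.14809e+02 -4.15000e-01] res px [[1.7, -0.3], [-0.3, -1.1], [-0.5, -0.0], [-0.8, 1.4]]
0.4 [ 236.33155096 -578.51795907  191.54945246]
```

View pics/c3.png

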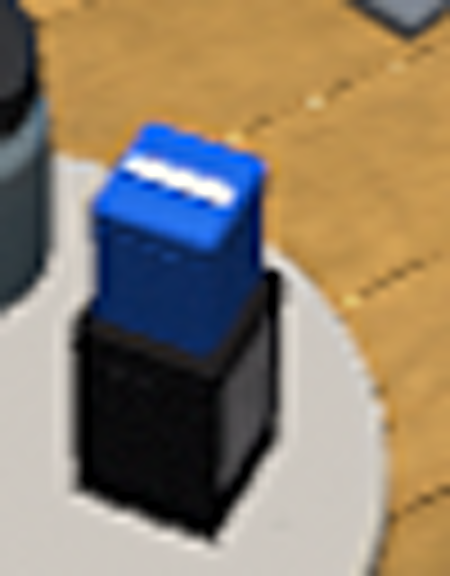

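The blue cell's white line runs at about 0.35 rad, and its window faces the lower right. Fit: well (629.5,-110) with yaw 0.10, blue cell (497,136). I'll approach the reader by a retracted, raised path.

Request:
servo_tool(
  deltas=[
    {"x": 10,"y": 30,"z": 40,"rz": 0.14},
    {"x": 19,"y": 76,"z": 60,"rz": 0.28},
    {"x": 29,"y": 120,"z": 70,"rz": 0.42},
    {"x": 38,"y": 165,"z": 70,"rz": 0.56},
    {"x": 48,"y": 210,"z": 70,"rz": 0.7},
    {"x": 58,"y": 255,"z": 70,"rz": 0.84},
    {"x": 68,"y": 300,"z": 70,"rz": 0.98},
    {"x": 80,"y": 345,"z": 70,"rz": 1.1},
    {"x": 94,"y": 390,"z": 70,"rz": 1.2},
    {"x": 120,"y": 420,"z": 70,"rz": 1.28},
  ],
)

```text
invalid input
```

```bash
python3 - <<'E'
from h import *
f=lambda L:[((u+.5)/9-.5+270,(v+.5)/9-.5+195) for u,v in L]
b=toplane('scene',f([(80,490),(213,540),(278,435)]),20)
print(b,'centre',(b[0]+b[2])/2,np.arctan2(*(b[1]-b[0])[1::-1]),np.arctan2(*(b[2]-b[1])[1::-1]))
c=toplane('scene',f([(95,208),(153,125),(265,160),(215,250)]),115);print(c.mean(0),np.arctan2(*(c[2]-c[1])[1::-1]),np.arctan2(*(c[3]-c[0])[1::-1]))
l=toplane('scene',f([(130,163),(232,195)]),115);print('line',np.arctan2(*(l[1]-l[0])[1::-1]))
s=r.sense();print(s['clock'],s['eef_pos'],s['tcp_rot'],s['qpos'])
E
```

```text
[[505.74575195 159.96369636  20.        ]
 [474.94293418 146.87195367  20.        ]
 [487.81170402 114.99134244  20.        ]] centre [496.77872798 137.4775194   20.        ] -2.739707015978805 -1.187143017927872
[495.01050541 139.05875711 115.        ] -2.7064793661309743 -2.7392889691930504
line -2.7036194454510705
0.4 [ 236.33155096 -578.51795907  191.54945246] [-3.14136139e+00 -2.06730741e-05  3.87789836e-01] [-1.18538618e+00  3.53138317e-01  1.63350518e+00  2.19951854e-05
  1.15518047e+00 -2.38857255e-03]
```

Request:
servo_tool(
  deltas=[
    {"x": 10,"y": 30,"z": 40,"rz": 0.14},
    {"x": 19,"y": 76,"z": 60,"rz": 0.28},
    {"x": 29,"y": 120,"z": 70,"rz": 0.42},
    {"x": 38,"y": 165,"z": 70,"rz": 0.56},
    {"x": 48,"y": 210,"z": 70,"rz": 0.7},
    {"x": 58,"y": 255,"z": 70,"rz": 0.84},
    {"x": 68,"y": 300,"z": 70,"rz": 0.98},
    {"x": 80,"y": 345,"z": 70,"rz": 1.1},
    {"x": 94,"y": 390,"z": 70,"rz": 1.2},
    {"x": 120,"y": 420,"z": 70,"rz": 1.28},
  ],
  newtons=40,
)

```text
invalid input
```

Request:
servo_tool(
  deltas=[
    {"x": 10,"y": 30,"z": 40,"rx": 0,"ry": 0,"rz": 0.14,"gripper": 1},
    {"x": 19,"y": 76,"z": 60,"rx": 0,"ry": 0,"rz": 0.28,"gripper": 1},
  ],
  newtons=40,
)

```text
clock: 0.6
eef_pos: [255.4, -505.6, 252.5]
tcp_rot: [3.14, 0.001, 0.672]
contact_force: [0.1, 0.3, 1.3]
opening: 0.997
grasp_force: 0.0
```

Request:
servo_tool(
  deltas=[
    {"x": 10,"y": 46,"z": 8,"rx": 0,"ry": 0,"rz": 0.14,"gripper": 0.3},
    {"x": 20,"y": 92,"z": 10,"rx": 0,"ry": 0,"rz": 0.28,"gripper": 0.3},
    {"x": 30,"y": 138,"z": 10,"rx": 0,"ry": 0,"rz": 0.42,"gripper": 0.3},
    {"x": 40,"y": 184,"z": 10,"rx": 0,"ry": 0,"rz": 0.56,"gripper": 0.3},
    {"x": 52,"y": 230,"z": 10,"rx": 0,"ry": 0,"rz": 0.7,"gripper": 0.3},
    {"x": 70,"y": 275,"z": 10,"rx": 0,"ry": 0,"rz": 0.84,"gripper": 0.3},
    {"x": 95,"y": 315,"z": 10,"rx": 0,"ry": 0,"rz": 0.95,"gripper": 0.3},
    {"x": 130,"y": 345,"z": 10,"rx": 0,"ry": 0,"rz": 1.0,"gripper": 0.3},
    {"x": 175,"y": 360,"z": 5,"rx": 0,"ry": 0,"rz": 1.0,"gripper": 0.3},
    {"x": 222,"y": 370,"z": 0,"rx": 0,"ry": 0,"rz": 1.0,"gripper": 0.3},
  ],
  newtons=40,
)

```text
clock: 1.6
eef_pos: [478.6, -132.4, 251.5]
tcp_rot: [3.14, 0.001, 1.669]
contact_force: [-0.3, -0.6, 0.4]
opening: 0.65
grasp_force: 0.0
```

Request:
servo_tool(
  deltas=[
    {"x": 48,"y": 8,"z": 0,"rx": 0,"ry": 0,"rz": 0,"gripper": 0.3},
    {"x": 96,"y": 15,"z": 0,"rx": 0,"ry": 0,"rz": 0,"gripper": 0.3},
    {"x": 140,"y": 21,"z": 0,"rx": 0,"ry": 0,"rz": 0,"gripper": 0.3},
    {"x": 152,"y": 22.5,"z": -30,"rx": 0,"ry": 0,"rz": 0,"gripper": 0.3},
    {"x": 152,"y": 22.5,"z": -70,"rx": 0,"ry": 0,"rz": 0,"gripper": 0.3},
    {"x": 152,"y": 22.5,"z": -110,"rx": 0,"ry": 0,"rz": 0,"gripper": 0.3},
    {"x": 152,"y": 22.5,"z": -130,"rx": 0,"ry": 0,"rz": 0,"gripper": 0.3},
    {"x": 152,"y": 22.5,"z": -130,"rx": 0,"ry": 0,"rz": 0,"gripper": 0.3},
  ],
)

```text
clock: 2.4
eef_pos: [626.5, -111.2, 117.4]
tcp_rot: [-3.136, -0.002, 1.668]
contact_force: [-0.6, -0.1, 0.9]
opening: 0.65
grasp_force: 0.0
```

```bash
python3 - <<'E'
from h import *
im=r.grab_frame('scene');cv2.imwrite('pics/c4.png',crop(im,260,80,130,110,5))
s=r.sense();print(s['clock'],s['eef_pos'],s['tcp_rot'])
E
```

```text
2.45 [ 628.10746511 -111.56024532  119.81251355] [-3.13885764e+00 -7.17627424e-04  1.66788592e+00]
```

View pics/c4.png

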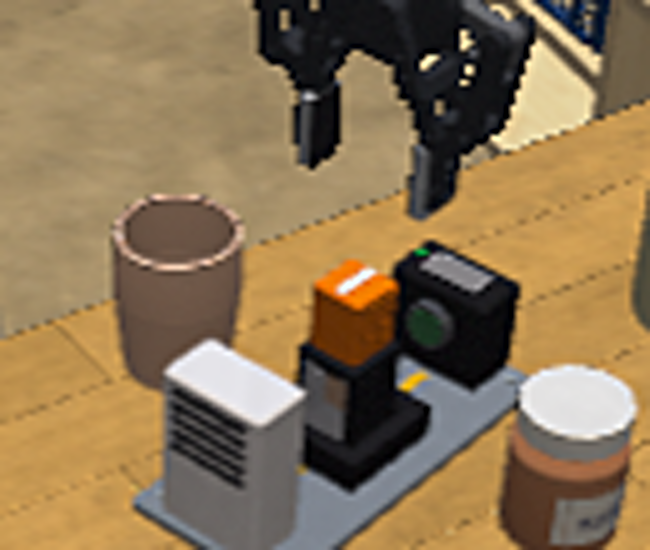

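```bash
python3 - <<'E'
from h import *
c=lambda P:np.round((proj('scene',P)-[260,80])*5)
s=r.sense();p=s['eef_pos'];print(p)
y=R.from_euler('xyz',s['tcp_rot']).as_matrix()[:,1]
for z in(0,6,12):print(c([p,p+y*27.5+[0,0,z],p-y*27.5+[0,0,z]]))
print('cap',c([[629.5,-110,107]]))
cv2.imwrite('pics/c5.png',crop(r.grab_frame('top'),330,100,110,100,6))
E
```

```text
[ 628.10746511 -111.56024532  119.81251355]
[[359. 256.]
 [314. 233.]
 [406. 280.]]
[[359. 256.]
 [314. 222.]
 [407. 269.]]
[[359. 256.]
 [315. 212.]
 [408. 258.]]
cap [[353. 278.]]
```

View pics/c5.png

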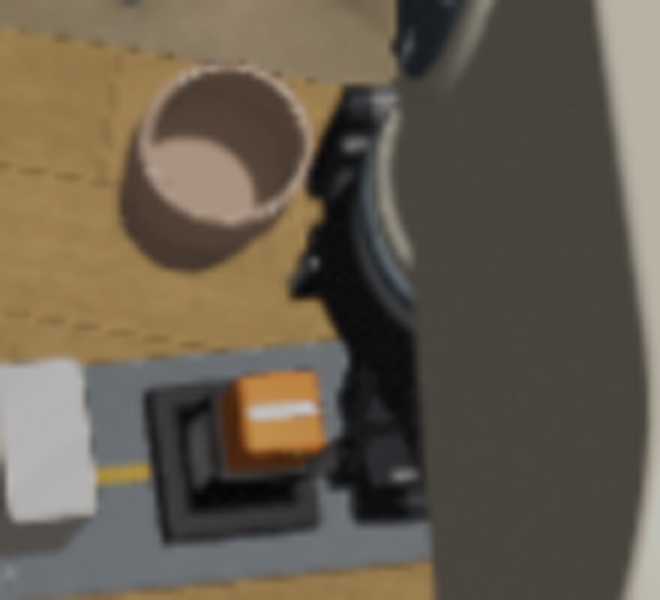

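The gripper shows higher or farther away than the projection predicts (tips at about (315,165) and (420,215), against the expected (314,222) and (407,269)). I'll hold still and re-measure.

Request:
servo_tool(
  deltas=[
    {"x": 0,"y": 0,"z": 0,"rx": 0,"ry": 0,"rz": 0,"gripper": 0.3},
    {"x": 0,"y": 0,"z": 0,"rx": 0,"ry": 0,"rz": 0,"gripper": 0.3},
    {"x": 0,"y": 0,"z": 0,"rx": 0,"ry": 0,"rz": 0,"gripper": 0.3},
  ],
)

```text
clock: 2.8
eef_pos: [629.7, -111.9, 122.3]
tcp_rot: [3.14, 0.001, 1.668]
contact_force: [-0.0, -0.3, 0.7]
opening: 0.649
grasp_force: 0.0
```

```bash
python3 - <<'E'
from h import *
a=crop(r.grab_frame('scene'),290,80,90,90,5);b=crop(r.grab_frame('top'),350,110,60,90,5)
s=r.sense();p=s['eef_pos'];print(s['clock'],p,s['tcp_rot'],s['qpos'])
y=R.from_euler('xyz',s['tcp_rot']).as_matrix()[:,1]
for z in(0,10,40):
  P=[p+[0,0,z],p+y*27.5+[0,0,z],p-y*27.5+[0,0,z]]
  for q in (proj('scene',P)-[290,80])*5: cv2.circle(a,tuple(q.astype(int)),3,(0,255,0),-1)
  for q in (proj('top',P)-[350,110])*5: cv2.circle(b,tuple(q.astype(int)),3,(0,255,0),-1)
cv2.imwrite('pics/c6.png',np.hstack([a,b]))
E
```

```text
2.9 [ 629.36325802 -111.80751578  121.73215732] [3.14050458e+00 3.14110742e-04 1.66777956e+00] [-1.78160130e-01  4.43774076e-01  1.66379498e+00 -7.78052306e-06
  1.03289110e+00 -2.75139555e-01]
```

View pics/c6.png

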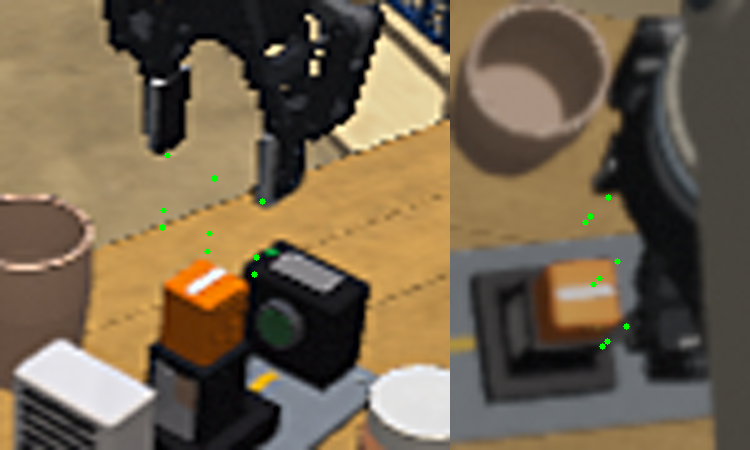

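In c6, the actual fingertips at (165,150) and (268,198) match the projection 40 mm above the reported TCP. The tips therefore stand about 30 mm higher than expected, beyond the pad swing. I'll measure this numerically by image differencing.

```bash
cat >> h.py <<'E'
def tips(name='scene',show=True):
    im=r.grab_frame(name);ref=cv2.imread('pics/scene0.png')
    m=(cv2.absdiff(im,ref).max(2)>30)&(im.max(2)<110)
    m=cv2.morphologyEx(m.astype(np.uint8),cv2.MORPH_OPEN,np.ones((2,2)))
    n,l,st,_=cv2.connectedComponentsWithStats(m); k=1+st[1:,4].argmax(); m=l==k
    c=np.where(m.any(0))[0]; return {int(u):int(np.where(m[:,u])[0].max()) for u in c if 300<=u<=365}
E
python3 - <<'E'
from h import *
print(tips())
s=r.sense();p=s['eef_pos'];y=R.from_euler('xyz',s['tcp_rot']).as_matrix()[:,1];x=R.from_euler('xyz',s['tcp_rot']).as_matrix()[:,0]
for z in(0,10,20,30,40,50):
  print(z,[np.round(proj('scene',[p+sg*y*d+k*x*11+[0,0,z] for k in(-1,1) for d in(27.5,35)])).astype(int).tolist() for sg in(1,-1)])
E
```

```text
{}
0 [[[325, 124], [323, 123], [320, 128], [317, 126]], [[344, 133], [346, 134], [338, 137], [341, 139]]]
10 [[[326, 120], [323, 119], [320, 124], [317, 123]], [[344, 129], [347, 131], [338, 134], [341, 135]]]
20 [[[326, 117], [324, 115], [320, 121], [318, 119]], [[345, 126], [347, 127], [339, 130], [341, 131]]]
30 [[[326, 113], [324, 112], [320, 117], [318, 116]], [[345, 122], [348, 123], [339, 126], [342, 128]]]
40 [[[327, 109], [324, 108], [320, 113], [318, 112]], [[346, 118], [348, 120], [340, 123], [342, 124]]]
50 [[[327, 106], [324, 104], [321, 109], [318, 108]], [[346, 115], [349, 116], [340, 119], [343, 120]]]
```

Request:
servo_tool(
  deltas=[
    {"x": 0,"y": 2,"z": -15,"rx": 0,"ry": 0,"rz": 0,"gripper": 0.3},
    {"x": 0,"y": 2,"z": -30,"rx": 0,"ry": 0,"rz": 0,"gripper": 0.3},
    {"x": 0,"y": 2,"z": -30,"rx": 0,"ry": 0,"rz": 0,"gripper": 0.3},
    {"x": 0,"y": 2,"z": -30,"rx": 0,"ry": 0,"rz": 0,"gripper": 0.3},
  ],
)

```text
clock: 3.35
eef_pos: [628.3, -109.6, 89.7]
tcp_rot: [-3.14, -0.001, 1.668]
contact_force: [0.3, -0.1, 0.4]
opening: 0.649
grasp_force: 0.0
```

```bash
python3 - <<'E'
from h import *
A=r.grab_frame('scene');B=r.grab_frame('top');cv2.imwrite('pics/s7.png',A);cv2.imwrite('pics/t7.png',B)
a=crop(A,300,80,66,85,6);b=crop(B,350,110,60,85,6)
s=r.sense();p=s['eef_pos'];print(s['clock'],p,s['tcp_rot'],s['contact_force'])
M=R.from_euler('xyz',s['tcp_rot']).as_matrix();y=M[:,1]
for z,c in((0,(0,255,0)),(45,(255,0,255))):
  P=[p+[0,0,z],p+y*27.5+[0,0,z],p-y*27.5+[0,0,z]]
  for q in (proj('scene',P)-[300,80]+.5)*6: cv2.circle(a,tuple(q.astype(int)),3,c,-1)
  for q in (proj('top',P)-[350,110]+.5)*6: cv2.circle(b,tuple(q.astype(int)),3,c,-1)
cv2.imwrite('pics/c7.png',np.hstack([a,b]))
E
```

```text
3.45 [ 629.14375004 -109.77340109   90.8944438 ] [-3.14151497e+00 -1.94241266e-05  1.66779419e+00] [0.12099893 0.52607928 0.73049074]
```

View pics/c7.png

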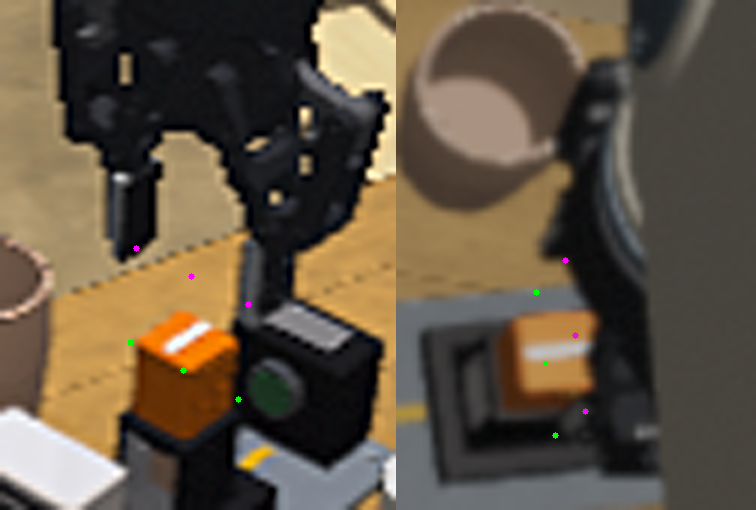

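```bash
python3 - <<'E'
from h import *
p=np.array([629.2,-109.8,91]);c,s=np.cos(.1),np.sin(.1);X=np.array([c,s,0]);Y=np.array([-s,c,0])
for z in (0,20,30,35,40,45):
  print(z,[((proj('scene',[p+sx*27.5*X+11*Y+[0,0,z]])[0]-[300,80]+.5)*6).round().tolist() for sx in(1,-1)], ((proj('top',[p+27.5*X+11*Y+[0,0,z]])[0]-[350,110]+.5)*6+[396,0]).round().tolist())
E
```

```text
0 [[112.0, 355.0], [221.0, 412.0]] [507.0, 295.0]
20 [[115.0, 313.0], [225.0, 370.0]] [519.0, 281.0]
30 [[116.0, 292.0], [228.0, 349.0]] [525.0, 274.0]
35 [[117.0, 282.0], [229.0, 339.0]] [528.0, 270.0]
40 [[118.0, 271.0], [230.0, 328.0]] [532.0, 267.0]
45 [[119.0, 260.0], [231.0, 317.0]] [535.0, 263.0]
```

```bash
python3 - <<'E'
from h import *
from scipy.optimize import least_squares
p=np.array([629.2,-109.8,91]);c,s=np.cos(.1),np.sin(.1);X=np.array([c,s,0]);Y=np.array([-s,c,0])
def f(d):
  return np.r_[proj('scene',[p+d+27.5*X+11*Y])[0]-np.array([127,260])/6-[299.5,79.5],proj('scene',[p+d-27.5*X+11*Y])[0]-np.array([240,322])/6-[299.5,79.5],proj('top',[p+d+27.5*X+11*Y])[0]-np.array([541-396,250])/6-[349.5,109.5]]
q=least_squares(f,[0,0,40]);print(q.x,q.fun)
E
```

```text
[ 3.31351574 -5.81791426 39.78981478] [-0.75640826  0.33368594 -1.00868204 -0.61590202  1.0438493   1.30178371]
```

Request:
servo_tool(
  deltas=[
    {"x": 0,"y": 0,"z": -15,"rx": 0,"ry": 0,"rz": 0,"gripper": 0.3},
    {"x": 0,"y": 0,"z": -30,"rx": 0,"ry": 0,"rz": 0,"gripper": 0.3},
    {"x": 0,"y": 0,"z": -42,"rx": 0,"ry": 0,"rz": 0,"gripper": 0.3},
    {"x": 0,"y": 0,"z": -48,"rx": 0,"ry": 0,"rz": 0,"gripper": 0.3},
    {"x": 0,"y": 0,"z": -48,"rx": 0,"ry": 0,"rz": 0,"gripper": 0.3},
  ],
)

```text
clock: 3.95
eef_pos: [628.0, -109.6, 41.3]
tcp_rot: [-3.139, -0.001, 1.668]
contact_force: [-0.6, -0.0, 0.2]
opening: 0.65
grasp_force: 0.0
```

Request:
servo_tool(
  deltas=[
    {"x": 0,"y": 0,"z": 0,"rx": 0,"ry": 0,"rz": 0,"gripper": 0},
    {"x": 0,"y": 0,"z": 0,"rx": 0,"ry": 0,"rz": 0,"gripper": -0.3},
    {"x": 0,"y": 0,"z": 0,"rx": 0,"ry": 0,"rz": 0,"gripper": -0.6},
    {"x": 0,"y": 0,"z": 0,"rx": 0,"ry": 0,"rz": 0,"gripper": -0.6},
    {"x": 0,"y": 0,"z": 0,"rx": 0,"ry": 0,"rz": 0,"gripper": -0.6},
  ],
  newtons=30,
)

```text
clock: 4.45
eef_pos: [629.6, -109.8, 43.6]
tcp_rot: [3.14, 0.0, 1.668]
contact_force: [0.2, -1.0, 3.2]
opening: 0.347
grasp_force: 30.7
```

Request:
servo_tool(
  deltas=[
    {"x": 0,"y": 0,"z": 10,"rx": 0,"ry": 0,"rz": 0,"gripper": -0.6},
    {"x": 0,"y": 0,"z": 30,"rx": 0,"ry": 0,"rz": 0,"gripper": -0.6},
    {"x": 0,"y": 0,"z": 60,"rx": 0,"ry": 0,"rz": 0,"gripper": -0.6},
    {"x": 0,"y": 0,"z": 95,"rx": 0,"ry": 0,"rz": 0,"gripper": -0.6},
    {"x": 0,"y": 0,"z": 130,"rx": 0,"ry": 0,"rz": 0,"gripper": -0.6},
    {"x": 0,"y": 0,"z": 150,"rx": 0,"ry": 0,"rz": 0,"gripper": -0.6},
    {"x": 0,"y": 0,"z": 150,"rx": 0,"ry": 0,"rz": 0,"gripper": -0.6},
  ],
)

```text
clock: 5.15
eef_pos: [630.8, -110.1, 197.0]
tcp_rot: [3.136, 0.002, 1.668]
contact_force: [-0.3, -0.3, 0.1]
opening: 0.347
grasp_force: 30.5
```

Request:
servo_tool(
  deltas=[
    {"x": -4,"y": 20,"z": 0,"rx": 0,"ry": 0,"rz": 0,"gripper": -0.6},
    {"x": -14,"y": 60,"z": 0,"rx": 0,"ry": 0,"rz": 0,"gripper": -0.6},
    {"x": -25,"y": 105,"z": 0,"rx": 0,"ry": 0,"rz": 0,"gripper": -0.6},
    {"x": -36,"y": 150,"z": 0,"rx": 0,"ry": 0,"rz": 0,"gripper": -0.6},
    {"x": -47,"y": 195,"z": 0,"rx": 0,"ry": 0,"rz": 0,"gripper": -0.6},
    {"x": -58,"y": 240,"z": 0,"rx": 0,"ry": 0,"rz": 0,"gripper": -0.6},
    {"x": -69,"y": 285,"z": 0,"rx": 0,"ry": 0,"rz": 0,"gripper": -0.6},
    {"x": -80,"y": 330,"z": 0,"rx": 0,"ry": 0,"rz": 0,"gripper": -0.6},
    {"x": -91,"y": 375,"z": 0,"rx": 0,"ry": 0,"rz": 0,"gripper": -0.6},
    {"x": -102,"y": 420,"z": 0,"rx": 0,"ry": 0,"rz": 0,"gripper": -0.6},
  ],
)

```text
clock: 6.15
eef_pos: [525.5, 311.6, 191.9]
tcp_rot: [-3.14, 0.001, 1.668]
contact_force: [0.9, 0.1, -0.4]
opening: 0.349
grasp_force: 30.4
```

```bash
python3 - <<'E'
from h import *
s=r.sense();print(s['clock'],s['eef_pos'],s['opening'],s['contact_force'])
r.grab_frame('top');r.grab_frame('scene')
for n,k in(('basket_in','top'),('finished_cell_mid','top'),('finished_cell_mid','scene'),('next_cell_mid','top')):print(n,[(np.round(d['box'],1),d['conf']) for d in r.recognise(n,k)])
E
```

```text
6.15 [525.51465578 311.57822907 191.86171977] 0.3490057722119639 [ 0.86854662  0.14743104 -0.38323315]
basket_in [(array([167.6, 184.3,   9.5,  53.1]), 0.72), (array([253.8, 180.2,  20.5,  28.7]), 0.31)]
finished_cell_mid [(array([165.6, 198. ,  19.7,  22.9]), 0.97)]
finished_cell_mid [(array([176.1, 194.8,  36.3,  54.4]), 0.67)]
next_cell_mid [(array([256.9, 219.2,  18.3,  20.3]), 0.83), (array([342.1, 269.4,  22. ,  23.5]), 0.54)]
```

Request:
servo_tool(
  deltas=[
    {"x": -6,"y": 35,"z": 0,"rx": 0,"ry": 0,"rz": 0,"gripper": -0.6},
    {"x": -12,"y": 70,"z": 0,"rx": 0,"ry": 0,"rz": 0,"gripper": -0.6},
    {"x": -16,"y": 98,"z": 0,"rx": 0,"ry": 0,"rz": 0,"gripper": -0.6},
    {"x": -16,"y": 98,"z": -5,"rx": 0,"ry": 0,"rz": 0,"gripper": -0.6},
    {"x": -16,"y": 98,"z": -35,"rx": 0,"ry": 0,"rz": 0,"gripper": -0.6},
    {"x": -16,"y": 98,"z": -75,"rx": 0,"ry": 0,"rz": 0,"gripper": -0.6},
    {"x": -16,"y": 98,"z": -115,"rx": 0,"ry": 0,"rz": 0,"gripper": -0.6},
    {"x": -16,"y": 98,"z": -135,"rx": 0,"ry": 0,"rz": 0,"gripper": -0.6},
    {"x": -16,"y": 98,"z": -145,"rx": 0,"ry": 0,"rz": 0,"gripper": -0.6},
    {"x": -16,"y": 98,"z": -145,"rx": 0,"ry": 0,"rz": 0,"gripper": -0.6},
  ],
)

```text
clock: 7.45
eef_pos: [510.9, 406.4, 46.6]
tcp_rot: [-3.139, 0.002, 1.666]
contact_force: [-0.1, -0.6, -0.7]
opening: 0.35
grasp_force: 30.4
```

Request:
servo_tool(
  deltas=[
    {"x": 0,"y": 0,"z": 0,"rx": 0,"ry": 0,"rz": 0,"gripper": 0.2},
    {"x": 0,"y": 0,"z": 0,"rx": 0,"ry": 0,"rz": 0,"gripper": 0.2},
    {"x": 0,"y": 0,"z": 0,"rx": 0,"ry": 0,"rz": 0,"gripper": 0.2},
    {"x": 0,"y": 0,"z": 20,"rx": 0,"ry": 0,"rz": 0,"gripper": 0.2},
    {"x": 0,"y": 0,"z": 60,"rx": 0,"ry": 0,"rz": 0,"gripper": 0.2},
    {"x": 0,"y": 0,"z": 105,"rx": 0,"ry": 0,"rz": 0,"gripper": 0.3},
    {"x": 0,"y": 0,"z": 150,"rx": 0,"ry": 0,"rz": 0,"gripper": 0.3},
  ],
)

```text
clock: 8.15
eef_pos: [510.9, 408.3, 200.3]
tcp_rot: [3.141, -0.0, 1.668]
contact_force: [0.9, 0.7, -0.6]
opening: 0.65
grasp_force: 0.0
```

Request:
servo_tool(
  deltas=[
    {"x": -2,"y": -30,"z": 0,"rx": 0,"ry": 0,"rz": -0.14,"gripper": 0.3},
    {"x": -4,"y": -75,"z": 0,"rx": 0,"ry": 0,"rz": -0.28,"gripper": 0.3},
    {"x": -6,"y": -120,"z": 0,"rx": 0,"ry": 0,"rz": -0.42,"gripper": 0.3},
    {"x": -8,"y": -160,"z": 0,"rx": 0,"ry": 0,"rz": -0.56,"gripper": 0.3},
    {"x": -10,"y": -195,"z": 0,"rx": 0,"ry": 0,"rz": -0.7,"gripper": 0.3},
    {"x": -12,"y": -230,"z": 0,"rx": 0,"ry": 0,"rz": -0.84,"gripper": 0.3},
    {"x": -14,"y": -260,"z": 0,"rx": 0,"ry": 0,"rz": -0.98,"gripper": 0.3},
    {"x": -14,"y": -271,"z": 0,"rx": 0,"ry": 0,"rz": -1.12,"gripper": 0.3},
    {"x": -14,"y": -271.5,"z": 0,"rx": 0,"ry": 0,"rz": -1.27,"gripper": 0.3},
    {"x": -14,"y": -271.5,"z": 0,"rx": 0,"ry": 0,"rz": -1.27,"gripper": 0.3},
  ],
)

```text
clock: 9.15
eef_pos: [497.3, 136.4, 198.9]
tcp_rot: [3.141, -0.002, 0.395]
contact_force: [0.5, -0.0, 0.3]
opening: 0.651
grasp_force: 0.0
```

Request:
servo_tool(
  deltas=[
    {"x": 0,"y": 0,"z": -20,"rx": 0,"ry": 0,"rz": 0,"gripper": 0.3},
    {"x": 0,"y": 0,"z": -55,"rx": 0,"ry": 0,"rz": 0,"gripper": 0.3},
    {"x": 0,"y": 0,"z": -70,"rx": 0,"ry": 0,"rz": 0,"gripper": 0.3},
    {"x": 0,"y": 0,"z": -70,"rx": 0,"ry": 0,"rz": 0,"gripper": 0.3},
    {"x": 0,"y": 0,"z": -70,"rx": 0,"ry": 0,"rz": 0,"gripper": 0.3},
  ],
)

```text
clock: 9.65
eef_pos: [497.4, 137.2, 128.6]
tcp_rot: [3.142, -0.001, 0.401]
contact_force: [-0.7, -0.4, 0.0]
opening: 0.647
grasp_force: 0.0
```

```bash
python3 - <<'E'
from h import *
A=r.grab_frame('scene');B=r.grab_frame('top');cv2.imwrite('pics/s8.png',A);cv2.imwrite('pics/t8.png',B)
s=r.sense();print(s['clock'],s['eef_pos'],s['tcp_rot'],s['opening'],s['contact_force'])
cv2.imwrite('pics/c8.png',np.hstack([crop(A,95,140,225,240,2),crop(B,105,150,165,240,2)]))
for n,k in(('finished_cell_mid','top'),('finished_cell_mid','scene'),('next_cell_mid','top')):print(n,[(np.round(d['box'],1),d['conf']) for d in r.recognise(n,k)])
E
```

```text
9.75 [498.03221953 137.25403874 129.29458952] [ 3.14130374e+00 -2.19877414e-03  3.99676637e-01] 0.6505549988475029 [ 0.58567544 -0.36089503  1.20385052]
finished_cell_mid [(array([133.1, 212.7,  31.5,  19. ]), 0.8)]
finished_cell_mid [(array([150.9, 286.6,  36.3,  47.9]), 0.7), (array([104.6, 264.8, 119.6, 118.9]), 0.57)]
next_cell_mid [(array([340.8, 269. ,  25.6,  21.8]), 0.74)]
```

View pics/c8.png

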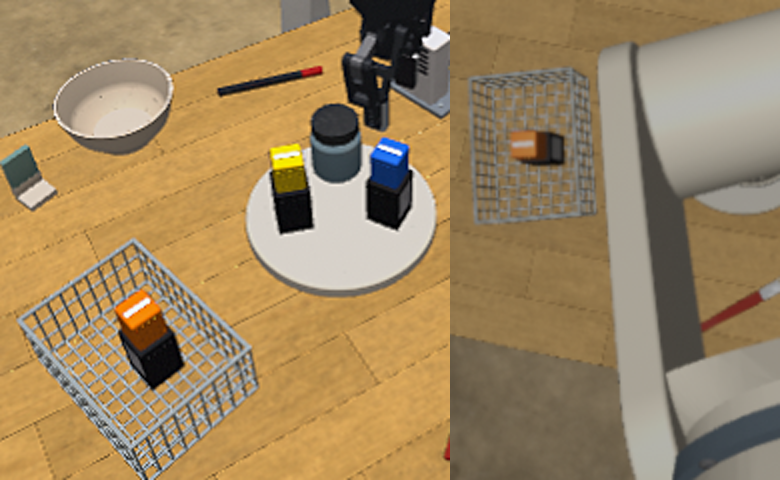

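The orange cell is standing in the basket and the open fingers are above the blue cap at (390,155). Descending to grip.

Request:
servo_tool(
  deltas=[
    {"x": 0,"y": 0,"z": -20,"rx": 0,"ry": 0,"rz": 0,"gripper": 0.3},
    {"x": 0,"y": 0,"z": -40,"rx": 0,"ry": 0,"rz": 0,"gripper": 0.3},
    {"x": 0,"y": 0,"z": -60,"rx": 0,"ry": 0,"rz": 0,"gripper": 0.3},
    {"x": 0,"y": 0,"z": -72,"rx": 0,"ry": 0,"rz": 0,"gripper": 0.3},
    {"x": 0,"y": 0,"z": -77,"rx": 0,"ry": 0,"rz": 0,"gripper": 0.3},
    {"x": 0,"y": 0,"z": -77,"rx": 0,"ry": 0,"rz": 0,"gripper": 0.3},
    {"x": 0,"y": 0,"z": -77,"rx": 0,"ry": 0,"rz": 0,"gripper": 0.3},
  ],
)

```text
clock: 10.6
eef_pos: [497.6, 136.9, 51.6]
tcp_rot: [3.141, -0.001, 0.398]
contact_force: [0.2, -0.1, 0.6]
opening: 0.651
grasp_force: 0.0
```

Request:
servo_tool(
  deltas=[
    {"x": 0,"y": 0,"z": 0,"rx": 0,"ry": 0,"rz": 0,"gripper": 0},
    {"x": 0,"y": 0,"z": 0,"rx": 0,"ry": 0,"rz": 0,"gripper": -0.15},
    {"x": 0,"y": 0,"z": 0,"rx": 0,"ry": 0,"rz": 0,"gripper": -0.3},
    {"x": 0,"y": 0,"z": 0,"rx": 0,"ry": 0,"rz": 0,"gripper": -0.6},
    {"x": 0,"y": 0,"z": 0,"rx": 0,"ry": 0,"rz": 0,"gripper": -0.6},
    {"x": 0,"y": 0,"z": 0,"rx": 0,"ry": 0,"rz": 0,"gripper": -0.6},
  ],
)

```text
clock: 11.2
eef_pos: [497.4, 137.1, 51.5]
tcp_rot: [-3.141, -0.001, 0.398]
contact_force: [-1.9, 2.0, 5.7]
opening: 0.344
grasp_force: 29.9
```

Request:
servo_tool(
  deltas=[
    {"x": 0,"y": 0,"z": 10,"rx": 0,"ry": 0,"rz": 0,"gripper": -0.6},
    {"x": 0,"y": 0,"z": 35,"rx": 0,"ry": 0,"rz": 0,"gripper": -0.6},
    {"x": 0,"y": 0,"z": 70,"rx": 0,"ry": 0,"rz": 0,"gripper": -0.6},
    {"x": 0,"y": 0,"z": 110,"rx": 0,"ry": 0,"rz": 0,"gripper": -0.6},
    {"x": 0,"y": 0,"z": 140,"rx": 0,"ry": 0,"rz": 0,"gripper": -0.6},
    {"x": 0,"y": 0,"z": 142,"rx": 0,"ry": 0,"rz": 0,"gripper": -0.6},
    {"x": 0,"y": 0,"z": 142,"rx": 0,"ry": 0,"rz": 0,"gripper": -0.6},
  ],
)

```text
clock: 11.9
eef_pos: [497.3, 136.8, 193.8]
tcp_rot: [3.141, -0.002, 0.398]
contact_force: [-0.2, 0.5, -1.8]
opening: 0.344
grasp_force: 30.1
```

Request:
servo_tool(
  deltas=[
    {"x": 12,"y": -22,"z": 0,"rx": 0,"ry": 0,"rz": 0.14,"gripper": -0.6},
    {"x": 30,"y": -56,"z": 0,"rx": 0,"ry": 0,"rz": 0.28,"gripper": -0.6},
    {"x": 48,"y": -90,"z": 0,"rx": 0,"ry": 0,"rz": 0.42,"gripper": -0.6},
    {"x": 66,"y": -124,"z": 0,"rx": 0,"ry": 0,"rz": 0.56,"gripper": -0.6},
    {"x": 84,"y": -158,"z": 0,"rx": 0,"ry": 0,"rz": 0.7,"gripper": -0.6},
    {"x": 102,"y": -190,"z": 0,"rx": 0,"ry": 0,"rz": 0.84,"gripper": -0.6},
    {"x": 118,"y": -220,"z": 0,"rx": 0,"ry": 0,"rz": 0.98,"gripper": -0.6},
    {"x": 128,"y": -240,"z": 0,"rx": 0,"ry": 0,"rz": 1.12,"gripper": -0.6},
    {"x": 132,"y": -246.5,"z": 0,"rx": 0,"ry": 0,"rz": 1.27,"gripper": -0.6},
    {"x": 132,"y": -246.5,"z": 0,"rx": 0,"ry": 0,"rz": 1.27,"gripper": -0.6},
  ],
)

```text
clock: 12.9
eef_pos: [628.2, -110.8, 190.7]
tcp_rot: [-3.138, -0.001, 1.669]
contact_force: [0.2, 0.0, -1.0]
opening: 0.349
grasp_force: 30.1
```

Request:
servo_tool(
  deltas=[
    {"x": 0,"y": 0,"z": -30,"rx": 0,"ry": 0,"rz": 0,"gripper": -0.6},
    {"x": 0,"y": 0,"z": -70,"rx": 0,"ry": 0,"rz": 0,"gripper": -0.6},
    {"x": 0,"y": 0,"z": -105,"rx": 0,"ry": 0,"rz": 0,"gripper": -0.6},
    {"x": 0,"y": 0,"z": -115,"rx": 0,"ry": 0,"rz": 0,"gripper": -0.6},
    {"x": 0,"y": 0,"z": -115,"rx": 0,"ry": 0,"rz": 0,"gripper": -0.6},
    {"x": 0,"y": 0,"z": -115,"rx": 0,"ry": 0,"rz": 0,"gripper": -0.6},
  ],
)

```text
clock: 13.5
eef_pos: [629.7, -109.5, 79.0]
tcp_rot: [3.141, 0.0, 1.667]
contact_force: [0.2, -0.4, 0.6]
opening: 0.347
grasp_force: 30.0
```

```bash
python3 - <<'E'
from h import *
# cap centre in hand (blue) vs where orange cap was: blue blob in both cameras
for k in('scene','top'):
    im=r.grab_frame(k);cv2.imwrite(f'pics/{k}9.png',im);h=cv2.cvtColor(im,cv2.COLOR_BGR2HSV)
    m=cv2.inRange(h,(105,150,60),(125,255,255))
    m[:, :290 if k=='scene' else 330]=0; m[:, 370 if k=='scene' else 400:]=0;m[200:]=0
    n,l,st,c=cv2.connectedComponentsWithStats(m);i=1+st[1:,4].argsort()[::-1][:2];print(k,st[i].tolist(),c[i].round(1).tolist())
s=r.sense();p=s['eef_pos'];print(s['clock'],p,s['tcp_rot'])
c,w=np.cos(.1),np.sin(.1)
z0=p[2]-31.7  # bottom
for k in('scene','top'):
  P=lambda a,z:[[629.4+c*x-w*y,-110+w*x+c*y,z] for x,y in((a,a),(a,-a),(-a,-a),(-a,a))]
  print(k,'captop',proj(k,P(15,z0+95)).round(1).tolist(),'shoulder',proj(k,P(15,z0+58)).round(1).tolist(),'bottom',proj(k,P(18,z0)).round(1).tolist())
E
```

```text
scene [[323, 120, 17, 22, 199], [362, 74, 8, 8, 14]] [[329.0, 131.1], [365.6, 77.4]]
top [[370, 158, 11, 17, 100]] [[374.5, 165.7]]
13.6 [ 630.39031289 -109.82046777   79.9265307 ] [3.13875024e+00 7.95261505e-04 1.66709395e+00]
scene captop [[322.5, 123.0], [330.7, 117.6], [340.9, 122.6], [332.8, 128.2]] shoulder [[321.6, 136.2], [329.6, 130.7], [339.5, 135.7], [331.6, 141.4]] bottom [[318.5, 155.6], [327.7, 148.9], [339.2, 155.0], [330.0, 161.9]]
top captop [[372.5, 158.2], [386.4, 156.9], [388.3, 170.7], [374.4, 172.1]] shoulder [[368.6, 162.5], [381.9, 161.2], [383.8, 174.5], [370.4, 175.7]] bottom [[361.7, 167.3], [376.7, 165.9], [378.8, 180.8], [363.7, 182.3]]
```

```bash
python3 - <<'E'
from h import *
c,w=np.cos(.1),np.sin(.1)
for tag,z0,lo,hi in(('0',12,(5,150,60),(18,255,255)),('9',48.5,(105,130,40),(125,255,255))):
 for k in('scene','top'):
  im=cv2.imread(f'pics/{k}{tag}.png');m=cv2.inRange(cv2.cvtColor(im,cv2.COLOR_BGR2HSV),lo,hi)
  m[:,:310]=0;m[:,400:]=0;m[200:]=0;m[:110]=0
  if k=='top':m[:,:355]=0
  if k=='scene':m[:,350:]=0
  n,l,st,ce=cv2.connectedComponentsWithStats(m);i=1+st[1:,4].argmax()
  P=np.array(proj(k,[[629.4+c*x-w*y,-110+w*x+c*y,z0+z] for x in(15,-15) for y in(15,-15) for z in(58,95)]))
  print(tag,k,'seen l,t,r,b',st[i][:2],st[i][:2]+st[i][2:4]-1,'pred',P.min(0).round(1),P.max(0).round(1))
  for v in range(st[i][1],st[i][1]+st[i][3],3): q=np.where(l[v]==i)[0];print(v,q.min(),q.max(),end='; ')
  print()
E
```

```text
0 scene seen l,t,r,b [310 115] [349 155] pred [320.7 130.4] [339.5 153.7]
115 348 349; 118 340 345; 121 332 349; 124 324 339; 127 316 349; 130 310 340; 133 310 335; 136 311 339; 139 311 338; 142 313 338; 145 310 338; 148 310 337; 151 311 333; 154 316 319; 
0 top seen l,t,r,b [367 162] [383 177] pred [365.1 161.1] [383.9 179. ]
162 375 381; 165 368 382; 168 367 370; 171 367 382; 174 368 383; 177 368 379; 
9 scene seen l,t,r,b [323 120] [339 141] pred [321.6 117.5] [340.9 141.3]
120 328 332; 123 324 329; 126 323 334; 129 323 333; 132 324 333; 135 323 333; 138 325 336; 141 331 332; 
9 top seen l,t,r,b [370 157] [381 174] pred [368.6 156.9] [388.4 175.7]
157 376 376; 160 373 379; 163 370 374; 166 370 375; 169 371 380; 172 371 376;
```

Request:
servo_tool(
  deltas=[
    {"x": 0,"y": 0,"z": -8,"rx": 0,"ry": 0,"rz": 0,"gripper": -0.6},
    {"x": 0,"y": 0,"z": -14,"rx": 0,"ry": 0,"rz": 0,"gripper": -0.6},
    {"x": 0,"y": 0,"z": -17,"rx": 0,"ry": 0,"rz": 0,"gripper": -0.6},
    {"x": 0,"y": 0,"z": -19,"rx": 0,"ry": 0,"rz": 0,"gripper": -0.6},
    {"x": 0,"y": 0,"z": -20,"rx": 0,"ry": 0,"rz": 0,"gripper": -0.6},
    {"x": 0,"y": 0,"z": -20,"rx": 0,"ry": 0,"rz": 0,"gripper": -0.6},
  ],
)

```text
clock: 14.2
eef_pos: [629.4, -109.8, 57.9]
tcp_rot: [3.141, 0.0, 1.668]
contact_force: [2.0, 0.3, 0.0]
opening: 0.345
grasp_force: 30.8
```

Request:
servo_tool(
  deltas=[
    {"x": 0,"y": 0,"z": -1,"rx": 0,"ry": 0,"rz": 0,"gripper": -0.6},
    {"x": 0,"y": 0,"z": -2,"rx": 0,"ry": 0,"rz": 0,"gripper": -0.6},
    {"x": 0,"y": 0,"z": -3,"rx": 0,"ry": 0,"rz": 0,"gripper": -0.6},
    {"x": 0,"y": 0,"z": -4,"rx": 0,"ry": 0,"rz": 0,"gripper": -0.6},
    {"x": 0,"y": 0,"z": -5,"rx": 0,"ry": 0,"rz": 0,"gripper": -0.6},
    {"x": 0,"y": 0,"z": -5,"rx": 0,"ry": 0,"rz": 0,"gripper": -0.6},
  ],
)

```text
clock: 14.8
eef_pos: [629.3, -109.7, 52.9]
tcp_rot: [3.141, 0.0, 1.668]
contact_force: [4.0, -0.6, -1.1]
opening: 0.341
grasp_force: 30.5
```

Request:
servo_tool(
  deltas=[
    {"x": 0.5,"y": 0,"z": 0,"rx": 0,"ry": 0,"rz": 0,"gripper": -0.6},
    {"x": 0.7,"y": 0,"z": -2,"rx": 0,"ry": 0,"rz": 0,"gripper": -0.6},
    {"x": 0.7,"y": 0,"z": -4,"rx": 0,"ry": 0,"rz": 0,"gripper": -0.6},
    {"x": 0.7,"y": 0,"z": -6,"rx": 0,"ry": 0,"rz": 0,"gripper": -0.6},
    {"x": 0.7,"y": 0,"z": -8,"rx": 0,"ry": 0,"rz": 0,"gripper": -0.6},
    {"x": 0.7,"y": 0,"z": -9,"rx": 0,"ry": 0,"rz": 0,"gripper": -0.6},
    {"x": 0.7,"y": 0,"z": -9,"rx": 0,"ry": 0,"rz": 0,"gripper": -0.6},
  ],
)

```text
clock: 15.5
eef_pos: [629.5, -109.7, 43.9]
tcp_rot: [-3.141, -0.0, 1.668]
contact_force: [0.5, -1.0, 2.0]
opening: 0.347
grasp_force: 31.0
```

Request:
servo_tool(
  deltas=[
    {"x": 0,"y": 0,"z": -0.5,"rx": 0,"ry": 0,"rz": 0,"gripper": -0.6},
    {"x": 0,"y": 0,"z": -1,"rx": 0,"ry": 0,"rz": 0,"gripper": -0.6},
    {"x": 0,"y": 0,"z": -1,"rx": 0,"ry": 0,"rz": 0,"gripper": -0.6},
  ],
)

```text
clock: 15.8
eef_pos: [629.6, -109.8, 43.9]
tcp_rot: [-3.141, 0.0, 1.668]
contact_force: [-2.5, -0.2, 10.9]
opening: 0.345
grasp_force: 32.3
```

Floor reached. I'll release and retreat straight up.

Request:
servo_tool(
  deltas=[
    {"x": 0,"y": 0,"z": 1,"rx": 0,"ry": 0,"rz": 0,"gripper": -0.2},
    {"x": 0,"y": 0,"z": 1,"rx": 0,"ry": 0,"rz": 0,"gripper": 0.2},
    {"x": 0,"y": 0,"z": 1,"rx": 0,"ry": 0,"rz": 0,"gripper": 0.3},
    {"x": 0,"y": 0,"z": 1,"rx": 0,"ry": 0,"rz": 0,"gripper": 0.3},
    {"x": 0,"y": 0,"z": 20,"rx": 0,"ry": 0,"rz": 0,"gripper": 0.3},
    {"x": 0,"y": 0,"z": 60,"rx": 0,"ry": 0,"rz": 0,"gripper": 0.3},
    {"x": 0,"y": 0,"z": 105,"rx": 0,"ry": 0,"rz": 0,"gripper": 0.3},
    {"x": 0,"y": 0,"z": 150,"rx": 0,"ry": 0,"rz": 0,"gripper": 0.3},
    {"x": 0,"y": 0,"z": 190,"rx": 0,"ry": 0,"rz": 0,"gripper": 0.3},
    {"x": 0,"y": 0,"z": 200,"rx": 0,"ry": 0,"rz": 0,"gripper": 0.3},
  ],
)

```text
clock: 16.8
eef_pos: [632.0, -110.2, 248.3]
tcp_rot: [3.135, 0.002, 1.668]
contact_force: [1.2, -0.4, -0.7]
opening: 0.646
grasp_force: 0.0
```

Request:
servo_tool(
  deltas=[
    {"x": -30,"y": 0,"z": 0,"rx": 0,"ry": 0,"rz": 0,"gripper": 0.3},
    {"x": -70,"y": -5,"z": 0,"rx": 0,"ry": 0,"rz": 0,"gripper": 0.3},
    {"x": -110,"y": -10,"z": 0,"rx": 0,"ry": 0,"rz": 0,"gripper": 0.3},
    {"x": -155,"y": -15,"z": 0,"rx": 0,"ry": 0,"rz": 0,"gripper": 0.3},
    {"x": -200,"y": -20,"z": 0,"rx": 0,"ry": 0,"rz": 0,"gripper": 0.3},
    {"x": -240,"y": -20,"z": 0,"rx": 0,"ry": 0,"rz": 0,"gripper": 0.3},
    {"x": -260,"y": -20,"z": 0,"rx": 0,"ry": 0,"rz": 0,"gripper": 0.3},
    {"x": -260,"y": -20,"z": 0,"rx": 0,"ry": 0,"rz": 0,"gripper": 0.3},
    {"x": -260,"y": -20,"z": 0,"rx": 0,"ry": 0,"rz": 0,"gripper": 0.3},
  ],
)

```text
clock: 17.7
eef_pos: [370.1, -129.9, 242.9]
tcp_rot: [3.141, 0.0, 1.667]
contact_force: [-0.2, -0.6, 0.7]
opening: 0.652
grasp_force: 0.0
```

```bash
python3 - <<'E'
from h import *
c,w=np.cos(.1),np.sin(.1)
for k in('scene','top'):
  im=r.grab_frame(k);m=cv2.inRange(cv2.cvtColor(im,cv2.COLOR_BGR2HSV),(105,130,40),(125,255,255))
  m[:,:310]=0;m[:,400:]=0;m[200:]=0;m[:110]=0
  n,l,st,ce=cv2.connectedComponentsWithStats(m);i=1+st[1:,4].argmax()
  P=proj(k,[[629.4+c*x-w*y,-110+w*x+c*y,12+z] for x in(15,-15) for y in(15,-15) for z in(58,95)])
  print(k,'seen',st[i][:2],st[i][:2]+st[i][2:4],'pred',P.min(0).round(1),P.max(0).round(1))
  d=cv2.absdiff(im,cv2.imread(f'pics/{k}0.png')).max(2)>40
  n,l,st,ce=cv2.connectedComponentsWithStats(d.astype(np.uint8));print([q.tolist() for q in st[1:] if q[4]>15])
  for n in('finished_cell_mid','next_cell_mid','kept_cell_mid','clay_cup','brown_jar','blue_jar'):print(n,[(np.round(q['box'],0).tolist(),q['conf']) for q in r.recognise(n,k)])
s=r.sense();print(s['clock'],s['eef_pos'])
E
```

```text
scene seen [322 132] [340 154] pred [320.7 130.4] [339.5 153.7]
[[457, 0, 62, 26, 789], [425, 13, 77, 97, 3132], [496, 30, 9, 9, 28], [493, 61, 19, 15, 61], [479, 87, 23, 19, 198], [465, 102, 13, 20, 124], [475, 105, 85, 183, 8064], [320, 132, 20, 22, 284], [277, 208, 25, 48, 889], [507, 281, 53, 25, 170], [152, 285, 36, 51, 1063], [488, 288, 72, 116, 5383]]
finished_cell_mid [([150.0, 286.0, 36.0, 45.0], 0.93)]
next_cell_mid [([320.0, 132.0, 18.0, 36.0], 0.71), ([384.0, 200.0, 28.0, 43.0], 0.69)]
kept_cell_mid [([229.0, 214.0, 23.0, 44.0], 0.92)]
clay_cup [([281.0, 117.0, 26.0, 41.0], 0.62)]
brown_jar [([359.0, 155.0, 30.0, 35.0], 0.74), ([247.0, 194.0, 32.0, 38.0], 0.44)]
blue_jar [([247.0, 192.0, 28.0, 40.0], 0.87), ([288.0, 126.0, 76.0, 71.0], 0.53)]
top seen [367 163] [384 179] pred [365.1 161.1] [383.9 179. ]
[[367, 162, 17, 17, 228], [136, 216, 27, 17, 383], [254, 219, 21, 22, 271], [411, 255, 149, 165, 12358], [523, 271, 6, 10, 38], [527, 283, 4, 16, 50], [270, 396, 77, 24, 1097], [350, 406, 31, 14, 236]]
finished_cell_mid [([136.0, 214.0, 26.0, 20.0], 0.82), ([320.0, 154.0, 96.0, 46.0], 0.68)]
next_cell_mid [([342.0, 266.0, 21.0, 26.0], 0.89), ([365.0, 163.0, 18.0, 20.0], 0.6), ([320.0, 156.0, 94.0, 45.0], 0.53)]
kept_cell_mid [([220.0, 196.0, 24.0, 20.0], 0.66), ([115.0, 183.0, 62.0, 80.0], 0.17)]
clay_cup [([350.0, 108.0, 32.0, 34.0], 0.65)]
brown_jar [([372.0, 204.0, 31.0, 29.0], 0.74)]
blue_jar [([253.0, 180.0, 24.0, 31.0], 0.67)]
18.4 [ 369.71486673 -129.74636348  242.94073106]
```

```bash
python3 -c "
from rig import r
print(r.sign_off())"
```

```text
the job is handed in; nothing more can be done
None
```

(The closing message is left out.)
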